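# Lock the roll slicer's blade guard with its slot key

### The arm

A 6-joint arm with a two-finger parallel gripper is mounted at the origin on a cart in front of the work surface, level with it; the furniture and walls round the work are solid. World frame = base frame: x ahead of the robot, y to its left, z up, the work surface at z = 0. Lengths are in mm, angles in rad, forces in N, time in s.
With the tool pointing down it reaches from about 350 to 975 mm from the base axis. Payload 7.1 kg.
Tool frame: the origin (TCP) lies at the very end of the fingers, on their centre line; the grasp point (between the pads) lies 19 mm behind it; z points along the fingers, y is the line along which they close (so a half turn about z gives the same grasp; the last joint's range is limited). The gripper opens to 88 mm and grips with 3 to 60 N. Pads are 20 mm wide; open, the fingers measure 115 mm over their backs; the gripper's body (75 mm by 178 mm) begins 61 mm behind the grasp point.
Start: joints at [-1.226, 0.423, 1.63, -0, 1.089, -0.019], TCP at [222.409, -584.071, 222.675] pointing down, gripper open.
Joint ranges: [-3, 3], [-0.9, 2.11], [0.09, 2.58], [-1.31, 4.45], [0.11, 2.69], [-2.54, 2.54]. Speed limits (rad/s): [2.39, 2.39, 3.01, 3.14, 3.14, 3.14].

### API

Orientations are given as a rotation vector (axis times angle).
In Python, from workcell import * gives the robot as it stands.
- The arm moves only by the tool step_arm, never from a script. Its argument "deltas" is a list of rows, each a list of 3 entries, a list of its own where there are three numbers: the shift along the tool's x, y, z in units of 300 mm (1.0 is 300 mm), then the turn, a rotation vector about the tool's x, y, z in units of 1.5 rad (1.0 is 1.5 rad), then the gripper command: -1 is shut, 1 is fully open, values between are in proportion. In form: [[[dx, dy, dz], [rx, ry, rz], gripper], ...]. A call has 1 to 20 rows; each row is the pose to reach, as a shift and turn from the pose commanded when the call began, along the tool's axes at that moment; what a row does not reach only later rows make up. A row lasts 1/12 s, in which the tool goes at most 41.7 mm and 7.16 degrees, less where a joint would pass 70% of its speed; a pose out of reach is approached as far as the arm can. A call with a number of a shift or a turn outside -1 to 1 is refused whole. A call with a gripper value outside its range is refused whole. The fingers move at their own pace and stop on an object; the grip force is fixed at half the most. Time passes only in rows, so rows that repeat a pose let the fingers close. It gives the time, the measured TCP pose, the force, the opening and the grip force at its end, in the units of the state.
- get_obs(): the state, without advancing time (a new reading comes with each control period).
- get_image(name): name is "side" or "top"; returns a dict with "pixels" (384x512x3 uint8, red, green, blue), "fx", "fy", "cx", "cy" (pixels), "T" (4x4, takes a point from camera to world coordinates). Camera axes: x right, y down, z forward; pixel columns grow to the right and rows downward; lengths in mm; the calibration is good to about 2 mm. A picture is of the moment at which its call begins. There is no depth.
- close_job(): hands the job in; it is judged then, once.
The state is a dict: "t": time; "qpos": joint angles; "qvel": joint speeds; "joint_torque": joint torques, N m; "ee_pos": TCP position; "orientation": TCP orientation; "ft_force": force on the tool from outside, world axes, zero at the start; "moment": the same for the moment, N m; "width": finger opening in mm; "grasp_force": force on a finger pad.
Only numpy, scipy, OpenCV 4.12 (cv2) and the standard library are available. Lean on these libraries where they do the work, as an engineer would, in place of code of your own. Each camera call takes 0.05 s, during which the arm holds its last target. There are 200 camera calls.

### The job

The roll slicer's blade guard has been swung up after cleaning but is not locked. Take the blue-handled guard key out of the wooden block, put its blade in the slot of the round cam lock on the guard, turn the lock clockwise until it seats at its stop, and put the key back upright in its pocket in the block, all the way down. Do not move the honey jar, the mug or the two bread rolls.

Things in the scene. Friction and masses are not known exactly. Their poses are not given: they have to be found in the camera images.
- key_grip (a point): guard key, a loose tool 110 mm long (0.12 kg): flat steel blade below, blue handle above. This point is the middle of the handle. Its z runs from blade to handle (up in the block), y along the blade's width, x through its thickness. Handle 22 mm thick (x), 44 wide (y), from 28 mm below this point to 28 above; grip it across x. A black shoulder, 28 x 48 mm, ends 32 mm below this point.
- key_tip (a point): middle of the end of the key's blade, 82 mm below key_grip along the key's z; same axes. The blade is 50 mm long below the shoulder, 5 mm thick (x) and 36 mm wide (y); its last 7 mm taper to 3 by 30 mm.
- key_pocket (a point): middle of the mouth of the key's pocket, level with the block's top, z up. The pocket is 11 mm wide (x), 42 mm long (y), 52 mm deep. In place, the key's shoulder rests on the block: key_grip is then 32 mm above this point, the key's y along the pocket's y, either way round.
- key_block: fixed beech tool block, 74 mm (x) by 126 mm (y), 56 mm high; origin: centre of its underside. A crumb brush stands fixed in it 68 mm from the pocket's middle towards -y: radius 13 mm, its top 53 mm above the block.
- lock_slot (a point): round steel cam lock, 52 mm across, on the slicer's sloping guard. This point is the middle of the slot's mouth at the lock's outer face. z: its turning axis, out of the guard, upward, leaning 25 to 27 degrees from vertical towards the slicer's front. y runs along the slot, x across it; they turn with the lock. The slot crosses the whole face, 9 mm wide (14 at the chamfered mouth), 13 mm deep.
- cam_lock (a joint): turn of the cam lock, rad: 0 open (slot level, at the red dots), growing clockwise as one looks at its face, up to the hard stop at 1.571, where it is seated (slot at the green dots, up and down the slope). Starts at 0.15 to 0.45. It takes up to 0.2 N m and stays where it is left. The blade has some 0.11 rad of play each way in the slot: turn the key that much farther than the lock.
- guard (a joint): blade guard, a steel frame with a clear window, hinged at its lower front edge and drawn in by the cam lock alone: 0 ajar on its rubber seal, 0.036 rad (shut) with the lock at its stop. Meanwhile lock_slot sinks 5 mm along its axis and the axis tips 2 degrees towards vertical, from 27 to 25.
- slicer: fixed white roll slicer; origin on its underside, front towards -x. It reaches 115 mm in front of the origin, 91 mm behind it and 103 mm to each side, with a 46 mm wide outlet tray on its -y side; about 155 mm high at the back. Nothing stands higher than the flat sloping guard round the lock but the lock's black collar, 76 mm across, 3 mm lower than the lock's face.
- honey_jar_mid (a point): bystander: honey jar with a grey lid, 71 mm across, 110 mm high; point half-way up
- mug_mid (a point): bystander: white mug with a handle, 95 mm high; point half-way up
- kaiser_mid (a point): bystander: round kaiser roll, 97 mm across, 61 mm high; point half-way up
- cheese_stick_mid (a point): bystander: long cheese roll, 150 x 71 mm, 45 mm high; point half-way up
Not all that is in view belongs to the job. What is shaped like the key_block but pink is not meant.

How it is judged:
By the outcome, as a careful person would: the job done as asked, in the order asked, and still so for the second after the job is handed in, with the robot touching nothing.
It also fails if it takes over 48 s, if anything falls off the work surface, if the arm or the gripper's body presses on something with over 40 N, if the wrist force passes 120 N, or if a joint passes its speed limit or range.

## Working session

There is one attempt and no reset: what is moved stays moved. The work goes in short steps, Python scripts to look and compute and a tool call to move; the robot and the scene stay as the last step left them, time stands still between calls to the robot, and variables do not carry over. Pictures are saved under pics/ and viewed, at most 10 in all, crops included, and the job is handed in when it is done.

Besides the shell and the picture viewer there is one more tool, called after "Request:" by a JSON object that holds its "fn" and its "kwargs". step_arm: Moves the arm, as the interface text tells. Its arguments: {"type":"object","properties":{"deltas":{"type":"array","items":{"type":"array"}}},"required":["deltas"]}

```bash
mkdir -p pics; python3 - <<'E'
from workcell import *
import cv2,numpy as np
print(get_obs())
for n in("side","top"):
    d=get_image(n); cv2.imwrite(f"pics/{n}0.png",d["pixels"][:,:,::-1]); np.savez(f"{n}0.npz",**d)
    print(n,d["fx"],d["fy"],d["cx"],d["cy"],np.round(d["T"],3).tolist())
a=[cv2.imread(f"pics/{n}0.png") for n in("side","top")]
for n,i in zip(("side","top"),a): cv2.imwrite(f"pics/{n}0x.png",cv2.resize(i,(800,600),interpolation=cv2.INTER_CUBIC))
E
```

```text
{'t': 0.0, 'qpos': array([-1.22600945e+00,  4.23821021e-01,  1.63066542e+00,  1.88529338e-05,
        1.08857828e+00, -1.90108337e-02]), 'qvel': array([-0.00099673, -0.00146534,  0.00012775,  0.00017878, -0.00137651,
        0.00026097]), 'joint_torque': array([-6.16586385e-04, -5.44633627e+01, -2.73665410e+01,  6.43647043e-02,
        2.28442188e-02, -1.20366967e-04]), 'ee_pos': array([ 222.2325127 , -583.58188165,  221.92371953]), 'orientation': array([-3.08833375e+00, -5.68029247e-01,  3.48943603e-04]), 'ft_force': array([ 0.06545321, -0.95893771, -0.72568419]), 'moment': array([-0.0510241 , -0.00551509, -0.00255829]), 'grasp_force': 0.0, 'width': 87.62613091473956}
side 390.775660302601 390.775660302601 258.1780380193468 192.84753144915229 [[-0.994, -0.026, 0.106, 420.212], [-0.107, 0.447, -0.888, 1271.169], [-0.025, -0.894, -0.447, 754.575], [0.0, 0.0, 0.0, 1.0]]
top 356.68869456523015 356.68869456523015 260.5946915459305 188.3154065647771 [[-0.009, -0.998, 0.055, 499.587], [-1.0, 0.008, -0.002, 15.136], [0.002, -0.055, -0.998, 1248.789], [0.0, 0.0, 0.0, 1.0]]
```

View pics/side0x.png

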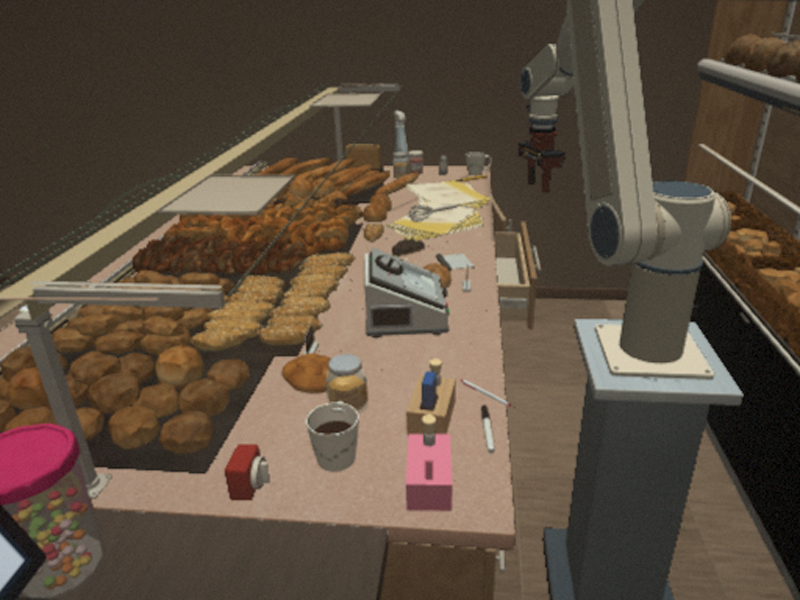

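View pics/top0x.png

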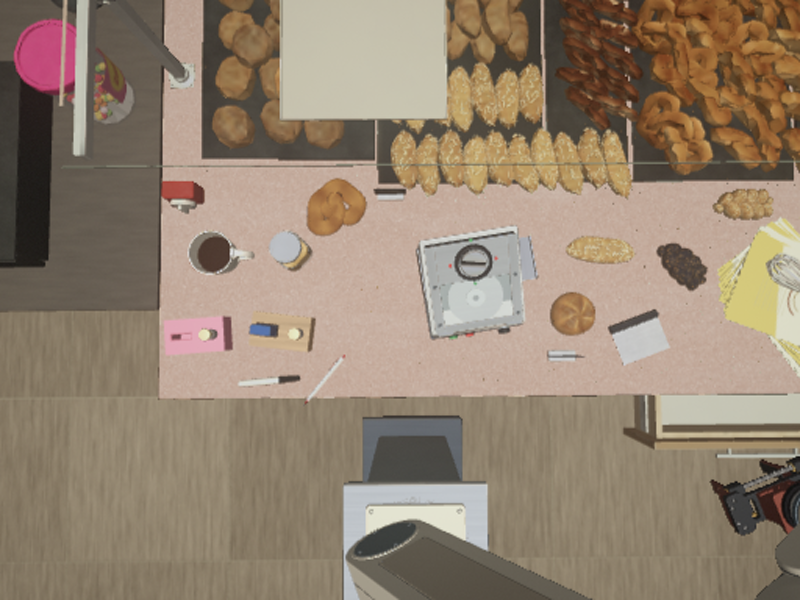

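The side view (800 px) shows the beech block with a blue key at (430,395) and the pink look-alike at (428,470), with the slicer at (400,290). The top view shows the beech block at (282,332) with the blue handle at (264,330), the pink block at (197,335), and the cam lock at (473,263). The beech block with the blue handle fits the description, so I'll confirm it in an enlarged crop and measure.

```bash
cat > h.py <<'E'
import numpy as np,cv2
from scipy.spatial.transform import Rotation as R
def ray(d,u,v):
    T=d["T"]; r=T[:3,:3]@np.array([(u-d["cx"])/d["fx"],(v-d["cy"])/d["fy"],1]); return T[:3,3],r/np.linalg.norm(r)
def onz(d,u,v,z):
    o,r=ray(d,u,v); return o+r*(z-o[2])/r[2]
def tri(a,pa,b,pb):
    (o1,r1),(o2,r2)=ray(a,*pa),ray(b,*pb)
    s=np.linalg.lstsq(np.c_[r1,-r2],o2-o1,rcond=None)[0]; p,q=o1+s[0]*r1,o2+s[1]*r2
    return (p+q)/2,np.linalg.norm(p-q)
def proj(d,p):
    c=np.linalg.inv(d["T"])@np.r_[p,1]; return np.array([d["fx"]*c[0]/c[2]+d["cx"],d["fy"]*c[1]/c[2]+d["cy"]])
def blobs(d,lo,hi,box,amin=8):
    h=cv2.cvtColor(d["pixels"],cv2.COLOR_RGB2HSV); m=cv2.inRange(h,lo,hi); k=np.zeros_like(m); x0,y0,x1,y1=box; k[y0:y1,x0:x1]=m[y0:y1,x0:x1]
    cs=cv2.findContours(k,cv2.RETR_EXTERNAL,cv2.CHAIN_APPROX_NONE)[0]
    return sorted([c for c in cs if cv2.contourArea(c)>=amin],key=cv2.contourArea)[::-1]
E
python3 - <<'E'
from h import *
s=dict(np.load("side0.npz"));t=dict(np.load("top0.npz"))
b=blobs(t,(105,100,40),(130,255,255),(150,195,205,230))[0]; print("blue top",cv2.minAreaRect(b),cv2.contourArea(b))
for p in cv2.boxPoints(cv2.minAreaRect(b)): print(onz(t,*p,116).round(1))
w=blobs(t,(8,50,90),(28,200,255),(150,195,210,230)); 
for c in w[:2]:
    r=cv2.minAreaRect(c); print("wood",r); print([onz(t,*p,56).round(1).tolist() for p in cv2.boxPoints(r)])
b=blobs(s,(105,100,40),(130,255,255),(260,230,290,270)); print("blue side",[(cv2.minAreaRect(c),cv2.boundingRect(c)) for c in b])
for nm,lo,hi in(("red",(0,120,90),(8,255,255)),("red2",(172,120,90),(180,255,255)),("green",(45,80,60),(85,255,255)),("dark",(0,0,0),(180,255,70))):
    for n,d,box in(("top",t,(266,140,345,220)),("side",s,(225,155,295,215))):
        print(nm,n,[(np.round(cv2.minAreaRect(c)[0],1).tolist(),np.round(cv2.minAreaRect(c)[1],1).tolist(),cv2.contourArea(c)) for c in blobs(d,lo,hi,box,1)[:6]])
T=cv2.cvtColor(t["pixels"],cv2.COLOR_RGB2BGR);S=cv2.cvtColor(s["pixels"],cv2.COLOR_RGB2BGR)
f=lambda I,x,y:cv2.resize(I[y:y+75,x:x+100],(400,300),interpolation=cv2.INTER_CUBIC)
cv2.imwrite("pics/c1.png",np.vstack([np.hstack([f(T,110,175),f(T,255,140)]),np.hstack([f(S,225,225),f(S,215,155)])]))
E
```

```text
blue top ((166.0, 210.5), (5.0, 12.0), 90.0) 48.5
[502.1 332.3 116. ]
[501.7 294.3 116. ]
[485.9 294.2 116. ]
[486.2 332.2 116. ]
wood ((179.5, 212.0), (34.0, 59.0), 90.0)
[[545.9, 382.8, 56.0], [544.2, 185.6, 56.0], [431.0, 185.6, 56.0], [432.7, 381.8, 56.0]]
blue side [(((274.176513671875, 241.7941436767578), (6.063390731811523, 8.731282234191895), 14.03624439239502), (271, 238, 8, 9))]
red top [([300.0, 213.5], [1.0, 4.0], 1.5)]
red side []
red2 top []
red2 side []
green top []
green side []
dark top []
dark side [([250.0, 202.5], [11.0, 24.0], 252.5), ([260.5, 158.5], [7.0, 19.0], 92.5), ([259.1, 187.4], [50.6, 4.8], 88.0), ([248.7, 169.4], [18.0, 7.9], 48.5), ([260.0, 212.4], [2.4, 50.1], 40.5), ([283.5, 187.0], [4.0, 1.0], 1.0)]
```

View pics/c1.png

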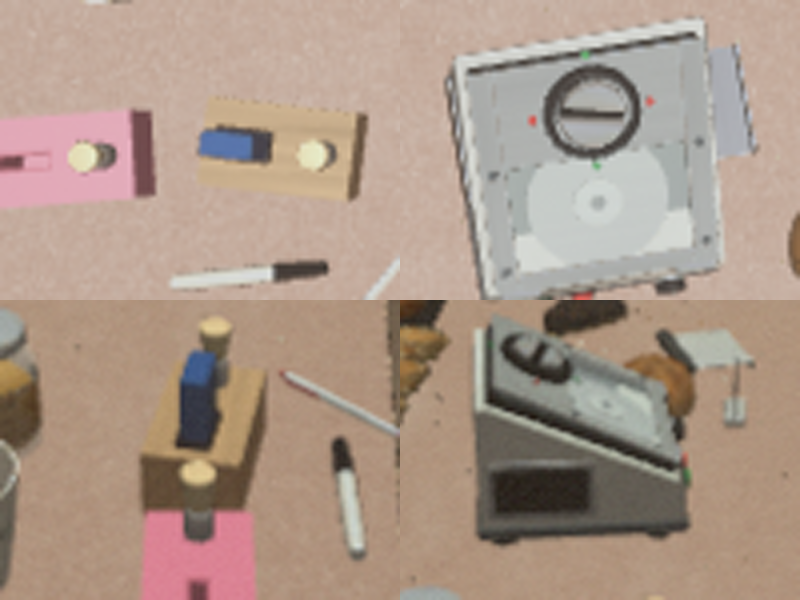

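The crop confirms it. Top-left is the beech block with the blue key at (228,145) and the brush on its right (-y) side; the pink block holds a different, empty slot. Top-right shows the lock at (592,111), red dots at (532,121) and (650,101), green dots at (585,55) and (597,166), and the slot roughly level in the image, so about 0.2 rad clockwise of the red dots.

```bash
python3 - <<'E'
from h import *
s=dict(np.load("side0.npz"));t=dict(np.load("top0.npz"))
def cents(d,f,box,n):
    x0,y0,x1,y1=box; I=d["pixels"][y0:y1,x0:x1].astype(float); m=f(I); k,l,st,_=cv2.connectedComponentsWithStats((m>0).astype(np.uint8))
    o=[]
    for i in range(1,k):
        yy,xx=np.where(l==i); w=m[yy,xx]; o.append((w.sum(),x0+(w*xx).sum()/w.sum(),y0+(w*yy).sum()/w.sum()))
    return np.round(sorted(o)[::-1][:n],2).tolist()
red=lambda I:np.clip(I[...,0]-I[...,1:].max(2)-35,0,None)
grn=lambda I:np.clip(I[...,1]-I[...,[0,2]].max(2)-15,0,None)
for nm,f in(("red",red),("grn",grn)):
    print(nm,"top",cents(t,f,(280,145,325,190),3),"side",cents(s,f,(230,155,275,195),4))
# collar: dark ring
for n,d,box in(("top",t,(288,152,320,184)),("side",s,(236,158,262,178))):
    x0,y0,x1,y1=box; g=cv2.cvtColor(d["pixels"],cv2.COLOR_RGB2GRAY)[y0:y1,x0:x1]; g8=cv2.resize(g,None,fx=8,fy=8,interpolation=cv2.INTER_CUBIC)
    for th in(80,100):
        c=max(cv2.findContours((g8<th).astype(np.uint8),cv2.RETR_EXTERNAL,cv2.CHAIN_APPROX_NONE)[0],key=cv2.contourArea)
        e=cv2.fitEllipse(cv2.convexHull(c)); print(n,th,"ellipse",[(e[0][0]+.5)/8-.5+x0,(e[0][1]+.5)/8-.5+y0],np.array(e[1])/8,e[2])
    if n=="top": print(g[10:23,4:28])
# wood block, subpixel
x0,y0,x1,y1=150,190,210,235; I=t["pixels"][y0:y1,x0:x1]; 
h=cv2.cvtColor(cv2.resize(I,None,fx=8,fy=8,interpolation=cv2.INTER_CUBIC),cv2.COLOR_RGB2HSV)
print(h[14*8,::24].tolist()); 
for nm,m in(("wood",cv2.inRange(h,(9,85,150),(30,255,255))),("woodall",cv2.inRange(h,(9,85,60),(30,255,255))),("bluetop",cv2.inRange(h,(100,90,110),(130,255,255))),("blueall",cv2.inRange(h,(100,90,30),(130,255,255)))):
    c=max(cv2.findContours(m,cv2.RETR_EXTERNAL,cv2.CHAIN_APPROX_NONE)[0],key=cv2.contourArea); r=cv2.minAreaRect(c); z=56 if "wood" in nm else 116
    P=np.array([onz(t,(u+.5)/8-.5+x0,(v+.5)/8-.5+y0,z)[:2] for u,v in cv2.boxPoints(r)]); print(nm,np.array(r[1])/8,P.round(1).tolist(),"mid",P.mean(0).round(1),"sides",np.linalg.norm(P[1]-P[0]).round(1),np.linalg.norm(P[2]-P[1]).round(1),"ang",np.arctan2(*(P[1]-P[0])[::-1]).round(3))
E
```

```text
red top [[237.0, 287.61, 169.59], [160.0, 317.02, 164.84]] side [[23.0, 273.13, 170.83], [1.0, 249.0, 175.0]]
grn top [[120.0, 300.78, 153.32], [78.0, 303.63, 181.0]] side [[9.0, 237.11, 165.67], [4.0, 259.0, 174.0]]
top 80 ellipse [302.60377311706543, 167.4007339477539] [22.16709709 23.83094025] 66.06275939941406
top 100 ellipse [302.5665616989136, 167.4791660308838] [22.80924034 24.38442421] 65.591064453125
[[118  74  70  78  74  90 133 153 163 174 177 178 179 180 178 165 154 127
  152  95  72  67 164 175]
 [ 84  68  72  91 103 141 162 173 175 175 176 176 176 177 177 177 177 159
  171 139  80  69 108 171]
 [ 69  71  75  90 121 161 176 176 176 176 177 178 178 178 178 179 178 178
  161 174  99  70  86 172]
 [ 71  72  95  92 145 175 177 177 177 176 176 176 176 177 177 179 179 179
  175 172 134  78  67 172]
 [ 69  74 111  97 155 164 166 167 167 168 169 169 174 174 175 176 176 179
  185 151 148  83  68 168]
 [ 70  92 112  71  70  72 100 106 110 115 119 122 153 159 163 166 165 166
  168 145 147  84  69 142]
 [ 71  98 118  77  69  68  70  69  68  67  65  65  63  64  62  62  61  60
   70 1
[... 988 characters left out ...]
 200], [17, 77, 202], [17, 76, 201], [17, 76, 202], [17, 76, 204], [17, 77, 205], [17, 74, 208], [14, 86, 119], [12, 46, 200], [11, 47, 199]]
wood [0.375 4.25 ] [[478.1, 330.0], [478.0, 315.8], [476.7, 315.8], [476.9, 329.9]] mid [477.4 322.9] sides 14.2 1.2 ang -1.579
woodall [ 2.77012634 20.64687347] [[448.6, 228.8], [516.8, 220.7], [515.6, 211.5], [447.5, 219.7]] mid [482.1 220.2] sides 68.6 9.3 ang -0.119
bluetop [12.68672466  5.99510002] [[486.2, 333.3], [505.0, 331.6], [500.7, 291.6], [481.8, 293.4]] mid [493.4 312.5] sides 18.9 40.3 ang -0.093
blueall [12.68672466  5.99510002] [[486.2, 333.3], [505.0, 331.6], [500.7, 291.6], [481.8, 293.4]] mid [493.4 312.5] sides 18.9 40.3 ang -0.093
```

```bash
cat >> h.py <<'E'
def go(pos,Rt,o=None):
    "delta (tool axes, interface units) from measured pose to target TCP pose"
    if o is None:
        from workcell import get_obs; o=get_obs()
    R0=R.from_rotvec(o["orientation"]); d=R0.inv().apply(np.asarray(pos)-o["ee_pos"])/300; r=(R0.inv()*Rt).as_rotvec()/1.5
    print("delta",d.round(4).tolist(),r.round(4).tolist())
def frame(x,z):
    z=np.array(z)/np.linalg.norm(z); x=np.array(x)-z*np.dot(x,z); x/=np.linalg.norm(x); return R.from_matrix(np.c_[x,np.cross(z,x),z])
E
python3 - <<'E'
from h import *
s=dict(np.load("side0.npz"));t=dict(np.load("top0.npz"))
print("collar",tri(t,(302.58,167.44),s,(248.81,169.33)))
A,B=[tri(t,p,s,q) for p,q in(((287.61,169.59),(249,175)),((303.63,181),(259,174)))]; print(A,B)
p=[(287.61,169.59),(317.02,164.84),(300.78,153.32),(303.63,181)]
Q=[onz(t,*p[i],z) for i,z in((0,140),(1,140))]; print("red",Q,np.linalg.norm(Q[0]-Q[1]),"yaw",np.arctan2(-(Q[0]-Q[1])[0],(Q[0]-Q[1])[1]))
x0,y0,x1,y1=150,190,210,235
h=cv2.cvtColor(cv2.resize(t["pixels"][y0:y1,x0:x1],None,fx=8,fy=8,interpolation=cv2.INTER_CUBIC),cv2.COLOR_RGB2HSV)
m=cv2.inRange(h,(13,60,165),(22,255,255)); m=cv2.morphologyEx(m,cv2.MORPH_OPEN,np.ones((7,7)))
c=max(cv2.findContours(m,cv2.RETR_EXTERNAL,cv2.CHAIN_APPROX_NONE)[0],key=cv2.contourArea)
r=cv2.minAreaRect(c); P=np.array([onz(t,(u+.5)/8-.5+x0,(v+.5)/8-.5+y0,56)[:2] for u,v in cv2.boxPoints(r)]); print("wood",P.round(1).tolist(),P.mean(0),[np.linalg.norm(P[i+1]-P[i]).round(1) for i in(0,1)],[np.arctan2(*(P[i+1]-P[i])[::-1]).round(3) for i in(0,1)])
m=cv2.inRange(h,(20,40,200),(32,255,255)); cs=sorted(cv2.findContours(m,0,1)[0],key=cv2.contourArea)[::-1][:2]
for c in cs:
    (u,v),q=cv2.minEnclosingCircle(c); print("brush",onz(t,(u+.5)/8-.5+x0,(v+.5)/8-.5+y0,109).round(1),q/8*3.2)
# predicted side pixel of the key handle, from top estimate; compare with blue side blob
for z in(60,116): print(proj(s,[493.4,312.5,z]))
mb=blobs(s,(105,80,30),(130,255,255),(260,225,290,275)); print([cv2.boundingRect(c) for c in mb])
E
```

```text
collar (array([ 621.58629731, -116.79274594,  157.15723959]), np.float64(2.424686471803494))
(array([615.40049595, -70.97989251, 153.55322017]), np.float64(3.056530348768185)) (array([ 582.03679725, -121.9470161 ,  135.85244219]), np.float64(1.028949336324367))
red [array([618.3820239 , -71.90457937, 140.        ]), array([ 632.52361303, -164.01649477,  140.        ])] 93.19114498033912 yaw 0.1523367232453987
wood [[458.5, 354.2], [535.3, 346.2], [520.1, 219.1], [443.4, 227.5]] [489.31522714 286.76954253] [np.float64(77.2), np.float64(128.1)] [np.float64(-0.104), np.float64(-1.69)]
brush [484.4 246.1 109. ] 12.961177062988282
[273.67796521 256.4822089 ]
[273.54811156 240.78225058]
[(270, 238, 9, 9)]
```

Checks: block 77×128 mm (74×126 given), brush to key 67 mm (68 given), lower green dot 45 mm from the lock on a 28° slope. All consistent, so I'll move.

Request:
{"fn": "step_arm", "kwargs": {"deltas": [[[1, -1, -0.05], [0, 0, -0.755], 1], [[1, -1, -0.05], [0, 0, -0.755], 1], [[1, -1, -0.05], [0, 0, -0.755], 1], [[1, -1, -0.05], [0, 0, -0.755], 1], [[1, -1, -0.05], [0, 0, -0.755], 1], [[1, -1, -0.05], [0, 0, -0.755], 1], [[1, -1, -0.05], [0, 0, -0.755], 1], [[1, -1, -0.05], [0, 0, -0.755], 1], [[1, -1, -0.05], [0, 0, -0.755], 1], [[1, -1, -0.05], [0, 0, -0.755], 1], [[1, -1, -0.05], [0, 0, -0.755], 1], [[1, -1, -0.05], [0, 0, -0.755], 1]]}}

```text
t: 1.1
ee_pos: [396.7, -194.9, 237.7]
orientation: [-2.298, -2.142, -0.0]
ft_force: [0.1, -0.4, 0.4]
width: 87.5
grasp_force: 0.0
```

```bash
cat >> h.py <<'E'
Rk=frame([.1118,.9937,0],[0,0,-1])
E
python3 -c "
from h import *; go([492.8,313,230],Rk)"
```

```text
delta [1.7112, 0.2009, 0.0258] [-0.0, -0.0001, 0.0279]
```

Request:
{"fn": "step_arm", "kwargs": {"deltas": [[[1, 0.1, 0], [0, 0, 0.028], 1], [[1, 0.1, 0], [0, 0, 0.028], 1], [[1, 0.1, 0], [0, 0, 0.028], 1], [[1, 0.1, 0], [0, 0, 0.028], 1], [[1, 0.1, 0], [0, 0, 0.028], 1], [[1, 0.1, 0], [0, 0, 0.028], 1], [[1, 0.1, 0], [0, 0, 0.028], 1], [[1, 0.1, 0], [0, 0, 0.028], 1]]}}

```text
t: 1.77
ee_pos: [449.7, 102.9, 237.8]
orientation: [2.345, 2.09, 0.002]
ft_force: [-0.7, -0.2, 0.1]
width: 87.9
grasp_force: 0.0
```

```bash
python3 -c "
from h import *; go([492.8,313,200],Rk)"
```

```text
delta [0.712, 0.0623, 0.1267] [0.0007, -0.0007, -0.002]
```

Request:
{"fn": "step_arm", "kwargs": {"deltas": [[[0.712, 0.062, 0.12], [0, 0, -0.002], 1], [[0.712, 0.062, 0.12], [0, 0, -0.002], 1], [[0.712, 0.062, 0.12], [0, 0, -0.002], 1], [[0.712, 0.062, 0.12], [0, 0, -0.002], 1], [[0.712, 0.062, 0.12], [0, 0, -0.002], 1], [[0.712, 0.062, 0.12], [0, 0, -0.002], 1], [[0.712, 0.062, 0.25], [0, 0, -0.002], 1], [[0.712, 0.062, 0.36], [0, 0, -0.002], 1], [[0.712, 0.062, 0.36], [0, 0, -0.002], 1]]}}

```text
t: 2.52
ee_pos: [488.7, 306.0, 123.7]
orientation: [-2.344, -2.09, 0.017]
ft_force: [-0.7, -0.5, -1.4]
width: 88.0
grasp_force: 0.0
```

```bash
python3 - <<'E'
from workcell import *
from h import *
go([492.8,313,70],Rk)
for n,b in(("side",(225,195,325,270)),("top",(125,175,225,250))):
    d=get_image(n); I=cv2.cvtColor(d["pixels"],cv2.COLOR_RGB2BGR)[b[1]:b[3],b[0]:b[2]]; cv2.imwrite(f"{n}c.png",cv2.resize(I,(400,300),interpolation=cv2.INTER_CUBIC))
cv2.imwrite("pics/g1.png",np.hstack([cv2.imread("sidec.png"),cv2.imread("topc.png")]))
E
```

```text
delta [0.026, 0.0125, 0.1787] [-0.0056, 0.0047, -0.0016]
```

View pics/g1.png

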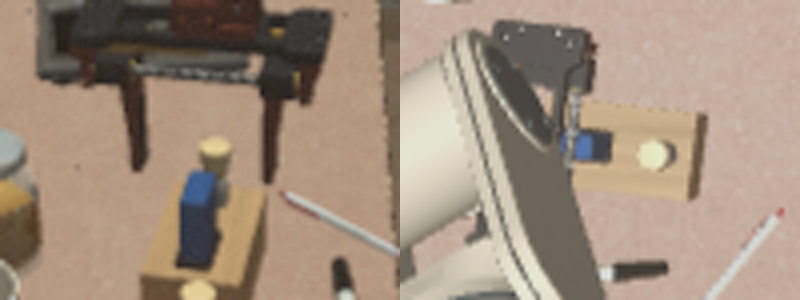

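Side crop: the fingers at (138,165) and (270,178) straddle the handle top at (200,178), centred to within a few mm. I'll let it settle, then measure again.

Request:
{"fn": "step_arm", "kwargs": {"deltas": [[[0, 0, 0], [0, 0, 0], 1], [[0, 0, 0], [0, 0, 0], 1], [[0, 0, 0], [0, 0, 0], 1]]}}

```text
t: 2.87
ee_pos: [492.9, 310.1, 131.8]
orientation: [2.344, 2.091, 0.005]
ft_force: [0.6, 0.2, -0.9]
width: 87.9
grasp_force: 0.0
```

```bash
python3 -c "
from h import *; go([492.8,313,70],Rk)"
```

```text
delta [0.0091, -0.0021, 0.206] [0.0019, -0.0014, -0.0014]
```

Request:
{"fn": "step_arm", "kwargs": {"deltas": [[[0.009, 0, 0.1], [0, 0, 0], 1], [[0.009, 0, 0.2], [0, 0, 0], 1], [[0.009, 0, 0.2], [0, 0, 0], 1], [[0.009, 0, 0.2], [0, 0, 0], 1], [[0.009, 0, 0.2], [0, 0, 0], -1], [[0.009, 0, 0.2], [0, 0, 0], -1], [[0.009, 0, 0.2], [0, 0, 0], -1], [[0.009, 0, 0.2], [0, 0, 0], -1], [[0.009, 0, 0.2], [0, 0, 0], -1], [[0.009, 0, 0.2], [0, 0, 0], -1], [[0.009, 0, 0.2], [0, 0, 0], -1], [[0.009, 0, 0.2], [0, 0, 0], -1]]}}

```text
t: 3.87
ee_pos: [491.9, 312.7, 69.8]
orientation: [2.344, 2.092, 0.0]
ft_force: [0.3, -0.4, 0.5]
width: 38.0
grasp_force: 0.0
```

```bash
python3 -c "
from h import *
from workcell import *
o=get_obs(); print(o['width'],o['grasp_force'],o['ee_pos'],o['ft_force'],o['qpos']); go([492.8,313,70],Rk)"
```

```text
37.95934640284219 0.0 [491.8881066  312.66830479  69.75640269] [ 0.310942   -0.37560058  0.54008556] [ 5.45810974e-01  5.74556135e-01  1.80999475e+00 -2.38292147e-05
  7.56971452e-01  6.59244318e-01]
delta [0.0014, 0.0029, -0.0008] [0.0, -0.0, -0.0009]
```

Request:
{"fn": "step_arm", "kwargs": {"deltas": [[[0, 0, 0], [0, 0, 0], -1], [[0, 0, 0], [0, 0, 0], -1], [[0, 0, 0], [0, 0, 0], -1], [[0, 0, 0], [0, 0, 0], -1], [[0, 0, 0], [0, 0, 0], -1], [[0, 0, 0], [0, 0, 0], -1]]}}

```text
t: 4.37
ee_pos: [491.8, 312.6, 69.6]
orientation: [-2.344, -2.092, 0.0]
ft_force: [0.3, 0.1, -1.1]
width: 21.9
grasp_force: 30.0
```

Request:
{"fn": "step_arm", "kwargs": {"deltas": [[[0, 0, -0.1], [0, 0, 0], -1], [[0, 0, -0.2], [0, 0, 0], -1], [[0, 0, -0.33], [0, 0, 0], -1], [[0, 0, -0.46], [0, 0, 0], -1], [[0, 0, -0.6], [0, 0, 0], -1], [[0, 0, -0.65], [0, 0, 0], -1], [[0, 0, -0.65], [0, 0, 0], -1], [[-0.3, 0, -0.65], [0, 0, 0], -1], [[-0.7, 0, -0.65], [0, 0, 0], -1], [[-1, 0.1, -0.65], [0, 0, 0], -1], [[-1, 0.1, -0.65], [0, 0, 0], -1], [[-1, 0.1, -0.65], [0, 0, 0], -1], [[-1, 0.1, -0.65], [0, 0, 0], -1], [[-1, 0.1, -0.65], [0, 0, 0], -1]]}}

```text
t: 5.53
ee_pos: [486.0, 19.7, 263.0]
orientation: [-2.342, -2.091, 0.003]
ft_force: [-0.7, 0.0, -1.8]
width: 22.0
grasp_force: 30.0
```

```bash
cat >> h.py <<'E'
PS=.152
def lockframe(tilt=27,psi=PS):
    a=np.radians(tilt); c,s=np.cos(psi),np.sin(psi)
    n=np.array([-np.sin(a)*c,-np.sin(a)*s,np.cos(a)]); e=np.array([-s,c,0]); u=np.array([np.cos(a)*c,np.cos(a)*s,np.sin(a)]); return n,e,u
L=np.array([619.8,-117.1,160.7])
def lockpose(th,tip,tilt=27,off=63.6,LL=None):
    "TCP pose with key tip 'tip' mm outside the slot mouth, slot angle th"
    n,e,u=lockframe(tilt); P=(L if LL is None else LL)+n*(off+tip); return P,frame(np.cos(th)*e+np.sin(th)*u,-n)
E
python3 - <<'E'
from h import *
t=dict(np.load("top0.npz")); n,e,u=lockframe()
g=cv2.cvtColor(t["pixels"],cv2.COLOR_RGB2GRAY).astype(float)
pts=[]
for c in range(295,311):
    rr=np.arange(165,172); w=np.clip(150-g[165:172,c],0,None); v=(w*rr).sum()/w.sum(); o,r=ray(t,c,v); p=o+r*np.dot(L-o,n)/np.dot(r,n); pts.append([np.dot(p-L,e),np.dot(p-L,u)])
k=np.polyfit(*np.array(pts).T,1); print("slot fit",k,np.arctan(k[0]))
P=[]
for q in [(287.61,169.59),(317.02,164.84),(300.78,153.32),(303.63,181)]:
    o,r=ray(t,*q); p=o+r*np.dot(L-8*n-o,n)/np.dot(r,n); P.append([np.dot(p-L,e),np.dot(p-L,u)])
print(np.round(P,1).tolist())
p,Rt=lockpose(.25,40); print(p); go(p,Rt)
E
```

```text
slot fit [0.24682838 0.61136842] 0.24199138722086197
[[46.2, 0.6], [-45.8, 0.6], [0.6, 46.1], [0.5, -46.0]]
[ 573.30886896 -124.22158226  253.00827591]
delta [-0.4439, 0.3434, 0.0324] [-0.3056, 0.0802, -0.0099]
```

Request:
{"fn": "step_arm", "kwargs": {"deltas": [[[-0.444, 0.343, 0.032], [-0.306, 0.08, -0.006], -1], [[-0.444, 0.343, 0.032], [-0.306, 0.08, -0.006], -1], [[-0.444, 0.343, 0.032], [-0.306, 0.08, -0.006], -1], [[-0.444, 0.343, 0.032], [-0.306, 0.08, -0.006], -1], [[-0.444, 0.343, 0.032], [-0.306, 0.08, -0.006], -1], [[-0.444, 0.343, 0.032], [-0.306, 0.08, -0.006], -1], [[-0.444, 0.343, 0.032], [-0.306, 0.08, -0.006], -1], [[-0.444, 0.343, 0.032], [-0.306, 0.08, -0.006], -1], [[-0.444, 0.343, 0.032], [-0.306, 0.08, -0.006], -1]]}}

```text
t: 6.28
ee_pos: [574.4, -121.2, 254.7]
orientation: [2.098, 1.893, 0.568]
ft_force: [-0.6, 0.7, -0.6]
width: 21.7
grasp_force: 30.0
```

```bash
cat >> h.py <<'E'
L=L+np.array([.4,.5,.2])
def pic(name,*crops):
    from workcell import get_image
    out=[]
    for n,x,y,w in crops:
        d=get_image(n); np.savez(f"{n}_last.npz",**d); I=cv2.cvtColor(d["pixels"],cv2.COLOR_RGB2BGR)[y:y+int(w*.75),x:x+w]; out.append(cv2.resize(I,(800//len(crops),600//len(crops)),interpolation=cv2.INTER_CUBIC))
    cv2.imwrite(f"pics/{name}.png",np.hstack(out))
E
python3 - <<'E'
from h import *
p,Rt=lockpose(.242,40); go(p,Rt); pic("l1",("side",200,120,100),("top",255,130,100))
from workcell import get_obs; o=get_obs(); T=R.from_rotvec(o["orientation"]).as_matrix(); d=dict(np.load("side_last.npz")); print("tip px",proj(d,o["ee_pos"]+63.6*T[:,2]),"L px",proj(d,L),o["qpos"])
E
```

```text
delta [-0.0092, -0.0031, 0.0028] [0.0015, 0.0005, -0.0084]
tip px [252.81709376 159.47208721] L px [248.81210728 168.44739992] [-0.34188131  0.1772778   1.98879169  0.39857424  0.58755293 -0.52962674]
```

View pics/l1.png

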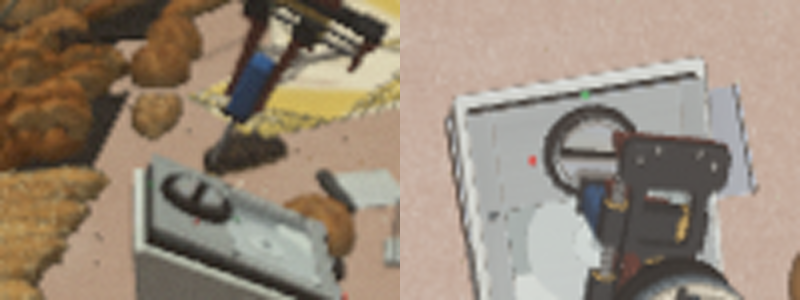

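Side crop: the key tip at about (215,162) matches the predicted projection to about 1 px. The lock slot runs around (197,195), and the axes line up. I'll approach to just outside the mouth.

Request:
{"fn": "step_arm", "kwargs": {"deltas": [[[-0.009, -0.003, 0.05], [0.0015, 0, -0.008], -1], [[-0.009, -0.003, 0.11], [0.0015, 0, -0.008], -1], [[-0.009, -0.003, 0.11], [0.0015, 0, -0.008], -1], [[-0.009, -0.003, 0.11], [0.0015, 0, -0.008], -1], [[-0.009, -0.003, 0.11], [0.0015, 0, -0.008], -1], [[-0.009, -0.003, 0.11], [0.0015, 0, -0.008], -1]]}}

```text
t: 6.88
ee_pos: [588.7, -122.6, 225.9]
orientation: [2.086, 1.903, 0.565]
ft_force: [0.3, 0.7, -1.3]
width: 21.8
grasp_force: 30.0
```

```bash
python3 - <<'E'
from h import *
p,Rt=lockpose(.242,0); go(p,Rt)
E
```

```text
delta [0.0029, -0.0041, 0.0296] [0.0016, 0.001, -0.0008]
```

Request:
{"fn": "step_arm", "kwargs": {"deltas": [[[0.002, -0.004, 0.01], [0.001, 0, 0], -1], [[0.002, -0.004, 0.02], [0.001, 0, 0], -1], [[0.002, -0.004, 0.03], [0.001, 0, 0], -1], [[0.002, -0.004, 0.035], [0.001, 0, 0], -1], [[0.002, -0.004, 0.04], [0.001, 0, 0], -1], [[0.002, -0.004, 0.045], [0.001, 0, 0], -1], [[0.002, -0.004, 0.045], [0.001, 0, 0], -1]]}}

```text
t: 7.47
ee_pos: [593.5, -121.1, 212.2]
orientation: [2.088, 1.904, 0.563]
ft_force: [-0.2, -1.1, -0.8]
width: 21.9
grasp_force: 30.0
```

```bash
python3 - <<'E'
from h import *
p,Rt=lockpose(.242,0); go(p,Rt)
from workcell import get_obs; o=get_obs(); print(R.from_rotvec(o["orientation"]).inv().apply(o["ft_force"]),o["moment"],o["width"])
E
```

```text
delta [0.002, 0.0023, -0.0189] [-0.0004, 0.0009, -0.0012]
[-1.15708566 -0.44502536  0.53154017] [-0.11433773  0.17373116  0.02867509] 21.944337564494695
```

Request:
{"fn": "step_arm", "kwargs": {"deltas": [[[0.001, 0.001, 0.005], [0, 0, 0], -1], [[0.001, 0.001, 0.01], [0, 0, 0], -1], [[0.001, 0.001, 0.015], [0, 0, 0], -1], [[0.001, 0.001, 0.018], [0, 0, 0], -1], [[0.001, 0.001, 0.018], [0, 0, 0], -1], [[0.001, 0.001, 0.018], [0, 0, 0], -1]]}}

```text
t: 7.97
ee_pos: [595.6, -120.8, 210.1]
orientation: [2.087, 1.904, 0.564]
ft_force: [-21.9, -1.7, 26.8]
width: 22.1
grasp_force: 30.0
```

```bash
python3 - <<'E'
from h import *
p,Rt=lockpose(.242,0); go(p,Rt)
from workcell import get_obs; o=get_obs(); print(R.from_rotvec(o["orientation"]).inv().apply(o["ft_force"]),o["moment"],o["width"])
E
```

```text
delta [0.0011, -0.0005, -0.0281] [0.0007, 0.0009, -0.0007]
[ -0.18723136  -7.49472464 -33.8414342 ] [0.02379417 1.81604867 0.16264622] 22.066923902084774
```

```bash
python3 - <<'E'
from h import *
pic("l2",("side",225,140,50),("top",280,145,50))
from workcell import get_obs; o=get_obs(); T=R.from_rotvec(o["orientation"]).as_matrix()
for n in("side","top"):
    d=dict(np.load(f"{n}_last.npz")); off=np.array([225,140] if n=="side" else [280,145])
    for k in(63.6,13.6): print(n,k,(proj(d,o["ee_pos"]+k*T[:,2])-off)*8)
    print("L",(proj(d,L)-off)*8)
E
```

```text
side 63.6 [182.95603461 241.63281998]
side 13.6 [226.83254124 154.59464329]
L [190.49685828 227.57919939]
top 63.6 [178.86714014 177.12553159]
top 13.6 [203.13411932 223.80545948]
L [181.67947269 185.1697396 ]
```

View pics/l2.png

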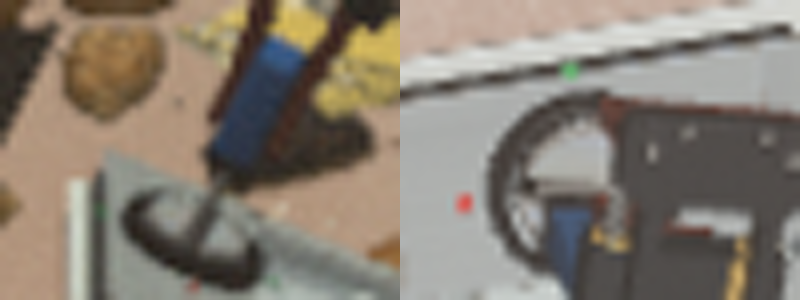

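Request:
{"fn": "step_arm", "kwargs": {"deltas": [[[0, 0, -0.008], [0, 0, 0], -1], [[0, 0, -0.008], [0, 0, 0], -1], [[0, 0, -0.008], [0, 0, 0.05], -1], [[0, 0, -0.008], [0, 0, 0.1], -1], [[0, 0, -0.008], [0, 0, 0.15], -1], [[0, 0, -0.008], [0, 0, 0.2], -1], [[0, 0, -0.008], [0, 0, 0.2], -1], [[0, 0, -0.008], [0, 0, 0.2], -1]]}}

```text
t: 8.73
ee_pos: [595.1, -120.6, 209.7]
orientation: [2.389, 1.601, 0.623]
ft_force: [-1.1, 0.3, 1.3]
width: 22.2
grasp_force: 30.0
```

```bash
cat >> h.py <<'E'
def st(th,tip=0,**k):
    from workcell import get_obs; o=get_obs(); Ri=R.from_rotvec(o["orientation"]).inv(); n,e,u=lockframe()
    go(*lockpose(th,tip,**k),o); x=Ri.inv().apply([1,0,0]); print("t",round(o["t"],2),"F tool",Ri.apply(o["ft_force"]).round(1),"M tool",Ri.apply(o["moment"]).round(2),"angle",np.arctan2(x@u,x@e).round(3),"w",round(o["width"],1),o["qpos"].round(2))
    tip=o["ee_pos"]+63.6*Ri.inv().apply([0,0,1])-L; print("tip e,u,n:",(tip@e).round(1),(tip@u).round(1),(tip@n).round(1))
E
python3 -c "
from h import *; st(.542)"
```

```text
delta [0.0011, 0.0011, -0.0287] [-0.0001, 0.001, 0.0003]
t 8.73 F tool [ 0.3 -0.6 -1.6] M tool [ 0.32 -0.17 -0.01] angle 0.542 w 22.2 [-0.33  0.28  1.99  0.45  0.5  -0.29]
tip e,u,n: -0.2 -0.5 -8.6
```

```bash
python3 - <<'E'
from h import *
pic("l3",("side",225,140,50),("top",280,145,50))
E
```

```text
(no output)
```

View pics/l3.png

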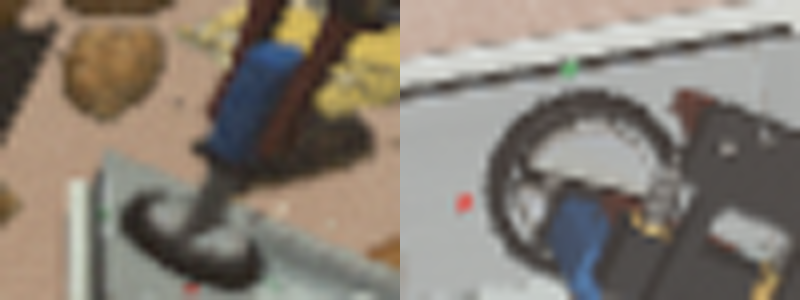

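The top crop shows the slot's left end, now at (530,172), rotated clockwise from (520,185). The lock follows the key (about 0.43 rad, matching 0.54 less 0.11 play). I'll continue turning and follow the sink.

```bash
python3 - <<'E'
from h import *
for th,tip,ti in((1.1,-10.8,26.1),(1.6,-13,25)): go(*lockpose(th,tip,tilt=ti))
E
```

```text
delta [0.0026, 0.0034, 0.0074] [0.0074, -0.0068, 0.3721]
delta [0.0042, 0.0061, 0.0148] [0.0121, -0.0205, 0.7054]
```

Request:
{"fn": "step_arm", "kwargs": {"deltas": [[[0, 0.001, 0.001], [0.001, -0.001, 0.05], -1], [[0.001, 0.001, 0.002], [0.002, -0.002, 0.1], -1], [[0.001, 0.002, 0.003], [0.003, -0.003, 0.15], -1], [[0.001, 0.002, 0.004], [0.004, -0.004, 0.2], -1], [[0.002, 0.003, 0.005], [0.005, -0.005, 0.25], -1], [[0.002, 0.003, 0.006], [0.006, -0.006, 0.3], -1], [[0.003, 0.003, 0.007], [0.007, -0.007, 0.37], -1], [[0.003, 0.003, 0.007], [0.007, -0.007, 0.37], -1], [[0.003, 0.003, 0.007], [0.007, -0.007, 0.37], -1]]}}

```text
t: 9.58
ee_pos: [597.1, -120.1, 208.5]
orientation: [2.845, 0.923, 0.684]
ft_force: [-2.2, -0.2, 0.7]
width: 21.4
grasp_force: 30.0
```

```bash
python3 - <<'E'
from h import *
st(1.1,-10.8,tilt=26.1); go(*lockpose(1.6,-13,tilt=25)); go(*lockpose(1.7,-13,tilt=25))
E
```

```text
delta [0.0, 0.0003, 0.0009] [0.0006, 0.0001, 0.0033]
t 9.58 F tool [-1.4 -0.9 -1.6] M tool [ 0.19 -0.56  0.01] angle 1.095 w 21.4 [-0.32  0.28  1.97  0.42  0.51  0.29]
tip e,u,n: 0.0 -0.2 -10.5
delta [0.0029, 0.0017, 0.0083] [0.0034, -0.0127, 0.3367]
delta [0.0029, 0.0017, 0.0083] [0.0028, -0.0129, 0.4033]
```

Request:
{"fn": "step_arm", "kwargs": {"deltas": [[[0, 0, 0.001], [0, -0.002, 0.05], -1], [[0.001, 0, 0.002], [0.001, -0.004, 0.1], -1], [[0.001, 0.001, 0.004], [0.001, -0.006, 0.15], -1], [[0.002, 0.001, 0.005], [0.002, -0.008, 0.2], -1], [[0.002, 0.001, 0.006], [0.003, -0.01, 0.26], -1], [[0.003, 0.002, 0.008], [0.003, -0.013, 0.32], -1], [[0.003, 0.002, 0.008], [0.003, -0.013, 0.36], -1], [[0.003, 0.002, 0.008], [0.003, -0.013, 0.39], -1], [[0.003, 0.002, 0.008], [0.003, -0.013, 0.39], -1], [[0.003, 0.002, 0.008], [0.003, -0.013, 0.39], -1]]}}

```text
t: 10.42
ee_pos: [599.2, -119.9, 207.3]
orientation: [-3.012, -0.064, -0.663]
ft_force: [-4.2, -1.5, 5.1]
width: 21.6
grasp_force: 30.0
```

```bash
python3 - <<'E'
from h import *
st(1.7,-13,tilt=25)
E
```

```text
delta [-0.0013, -0.0003, 0.0014] [0.0, -0.0003, 0.0133]
t 10.42 F tool [-1.7  1.1 -6.5] M tool [-0.06 -0.69  0.02] angle 1.68 w 21.6 [-0.31  0.29  1.96  0.38  0.53  0.92]
tip e,u,n: -0.1 -0.0 -12.6
```

Request:
{"fn": "step_arm", "kwargs": {"deltas": [[[0, 0, 0], [0, 0, 0.02], -1], [[0, 0, 0], [0, 0, 0.04], -1], [[0, 0, 0], [0, 0, 0.06], -1], [[0, 0, 0], [0, 0, 0.08], -1], [[0, 0, 0], [0, 0, 0.08], -1], [[0, 0, 0], [0, 0, 0.08], -1]]}}

```text
t: 10.92
ee_pos: [599.3, -119.9, 207.3]
orientation: [-2.988, 0.114, -0.652]
ft_force: [-3.9, 0.1, 4.8]
width: 22.6
grasp_force: 31.0
```

```bash
python3 - <<'E'
from h import *
st(1.8,-13,tilt=25)
E
```

```text
delta [-0.0016, 0.0, 0.0013] [0.0002, -0.0003, 0.0005]
t 10.92 F tool [-1.6 -0.3 -6. ] M tool [-0.03 -0.55 -0.94] angle 1.799 w 22.6 [-0.31  0.29  1.96  0.38  0.53  1.04]
tip e,u,n: -0.1 0.1 -12.6
```

Mz −0.94 N m: the hard stop is reached. I'll back the key off into the play and withdraw along the axis.

Request:
{"fn": "step_arm", "kwargs": {"deltas": [[[0, 0, 0], [0, 0, -0.05], -1], [[0, 0, 0], [0, 0, -0.1], -1], [[0, 0, 0], [0, 0, -0.135], -1], [[0, 0, 0], [0, 0, -0.135], -1], [[0, 0, 0], [0, 0, -0.135], -1]]}}

```text
t: 11.33
ee_pos: [599.7, -120.1, 207.5]
orientation: [-3.023, -0.182, -0.671]
ft_force: [-1.9, 0.4, 4.6]
width: 22.2
grasp_force: 29.7
```

```bash
python3 - <<'E'
from h import *
st(1.6,-13,tilt=25)
E
```

```text
delta [-0.0029, -0.001, 0.0013] [0.0003, -0.0009, -0.0017]
t 11.33 F tool [ 0.3 -0.7 -5. ] M tool [ 0.08 -0.13 -0.01] angle 1.603 w 22.2 [-0.31  0.29  1.96  0.38  0.53  0.84]
tip e,u,n: -0.4 0.5 -12.6
```

Request:
{"fn": "step_arm", "kwargs": {"deltas": [[[0, 0, -0.02], [0, 0, 0], -1], [[0, 0, -0.04], [0, 0, 0], -1], [[0, 0, -0.07], [0, 0, 0], -1], [[0, 0, -0.15], [0, 0, 0], -1], [[0, 0, -0.27], [0, 0, 0], -1], [[0, 0, -0.3], [0, 0, 0], -1], [[0, 0, -0.3], [0, 0, 0], -1]]}}

```text
t: 11.92
ee_pos: [562.2, -126.3, 292.0]
orientation: [-3.024, -0.183, -0.677]
ft_force: [-0.1, -0.3, -0.6]
width: 21.8
grasp_force: 29.7
```

```bash
python3 - <<'E'
from h import *
st(1.6,80,tilt=25)
Pq=[491.8,312.6,69.6]
go([486,20,265],Rk); go([491.8,312.6,265],Rk)
E
```

```text
delta [-0.0071, -0.0026, 0.0003] [0.0018, -0.0034, -0.0007]
t 11.92 F tool [-0.4  0.3  0.5] M tool [-0.01 -0.24  0.01] angle 1.601 w 21.8 [-0.35  0.12  1.95  0.32  0.7   0.89]
tip e,u,n: -1.0 5.2 80.0
delta [-0.2143, -0.5144, 0.0043] [0.1905, -0.2535, -0.8763]
delta [-0.0926, -1.4799, 0.0729] [0.1905, -0.2535, -0.8763]
```

Request:
{"fn": "step_arm", "kwargs": {"deltas": [[[-0.214, -0.514, 0.004], [0.19, -0.253, -0.876], -1], [[-0.214, -0.514, 0.004], [0.19, -0.253, -0.876], -1], [[-0.214, -0.514, 0.004], [0.19, -0.253, -0.876], -1], [[-0.214, -0.514, 0.004], [0.19, -0.253, -0.876], -1], [[-0.214, -0.514, 0.004], [0.19, -0.253, -0.876], -1], [[-0.214, -0.514, 0.004], [0.19, -0.253, -0.876], -1], [[-0.214, -0.514, 0.004], [0.19, -0.253, -0.876], -1], [[-0.214, -0.514, 0.004], [0.19, -0.253, -0.876], -1], [[-0.214, -0.514, 0.004], [0.19, -0.253, -0.876], -1], [[-0.214, -0.514, 0.004], [0.19, -0.253, -0.876], -1], [[-0.214, -0.514, 0.004], [0.19, -0.253, -0.876], -1], [[-0.214, -0.514, 0.004], [0.19, -0.253, -0.876], -1], [[-0.214, -0.514, 0.004], [0.19, -0.253, -0.876], -1], [[-0.214, -0.514, 0.004], [0.19, -0.253, -0.876], -1]]}}

```text
t: 13.08
ee_pos: [484.8, 20.8, 261.5]
orientation: [-2.341, -2.087, 0.003]
ft_force: [-0.3, -0.1, -1.1]
width: 22.3
grasp_force: 29.7
```

```bash
python3 - <<'E'
from h import *
go([491.8,312.6,265],Rk)
pic("l4",("side",215,110,80),("top",270,140,64))
from workcell import get_obs; o=get_obs(); T=R.from_rotvec(o["orientation"]).as_matrix(); d=dict(np.load("side_last.npz"))
for k in(63.6,-18.4-28+0): print(k,(proj(d,o["ee_pos"]+k*T[:,2])-[215,110])*5)
E
```

```text
delta [0.9689, -0.0879, -0.0091] [-0.0036, -0.0015, -0.0016]
63.6 [334.60159337 323.47778492]
-46.4 [334.29897825 174.02305097]
```

View pics/l4.png

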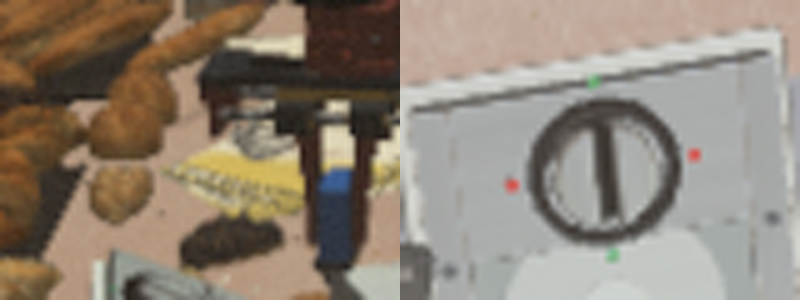

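The lock slot, from (597,125) to (610,220), lies on the line of the green dots (593,82) and (613,255), so it is seated. The key is straight in the grip. I'll return it to the block.

Request:
{"fn": "step_arm", "kwargs": {"deltas": [[[0.969, -0.09, -0.01], [-0.003, -0.001, -0.001], -1], [[0.969, -0.09, -0.01], [-0.003, -0.001, -0.001], -1], [[0.969, -0.09, -0.01], [-0.003, -0.001, -0.001], -1], [[0.969, -0.09, -0.01], [-0.003, -0.001, -0.001], -1], [[0.969, -0.09, -0.01], [-0.003, -0.001, -0.001], -1], [[0.969, -0.09, -0.01], [-0.003, -0.001, -0.001], -1], [[0.969, -0.09, -0.01], [-0.003, -0.001, -0.001], -1], [[0.969, -0.09, -0.01], [-0.003, -0.001, -0.001], -1], [[0.969, -0.09, 0.2], [-0.003, -0.001, -0.001], -1], [[0.969, -0.09, 0.35], [-0.003, -0.001, -0.001], -1], [[0.969, -0.09, 0.4], [-0.003, -0.001, -0.001], -1], [[0.969, -0.09, 0.4], [-0.003, -0.001, -0.001], -1], [[0.969, -0.09, 0.4], [-0.003, -0.001, -0.001], -1], [[0.969, -0.09, 0.4], [-0.003, -0.001, -0.001], -1]]}}

```text
t: 14.35
ee_pos: [491.4, 313.0, 144.8]
orientation: [2.341, 2.094, 0.004]
ft_force: [0.8, 0.3, -0.2]
width: 22.2
grasp_force: 29.7
```

```bash
python3 - <<'E'
from h import *
go([491.8,312.6,69.6],Rk)
pic("b1",("side",245,205,60),("top",140,180,60))
from workcell import get_obs; o=get_obs(); d=dict(np.load("side_last.npz"));print((proj(d,o["ee_pos"]-[0,0,63.6])-[245,205])*6.67,(proj(d,[491.8,312.6,56])-[245,205])*6.67)
E
```

```text
delta [-0.0015, 0.0009, 0.2508] [0.0011, -0.001, 0.0005]
[193.76723612 303.62578121] [194.88069805 350.98182299]
```

View pics/b1.png

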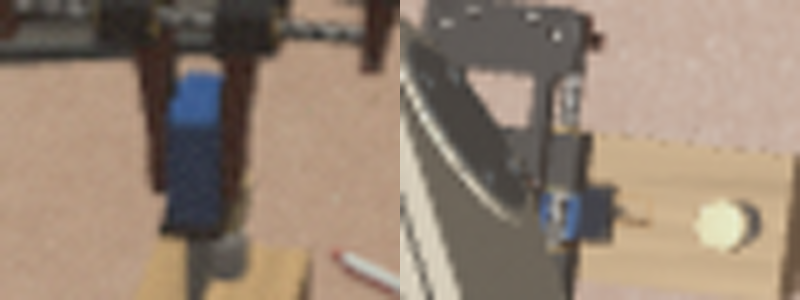

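The key hangs straight above the pocket (side crop shoulder (195,232), over the block). I'll lower it into the mouth.

Request:
{"fn": "step_arm", "kwargs": {"deltas": [[[-0.001, 0.001, 0.04], [0.001, -0.001, 0], -1], [[-0.001, 0.001, 0.065], [0.001, -0.001, 0], -1], [[-0.001, 0.001, 0.085], [0.001, -0.001, 0], -1], [[-0.001, 0.001, 0.1], [0.001, -0.001, 0], -1], [[-0.001, 0.001, 0.12], [0.001, -0.001, 0], -1], [[-0.001, 0.001, 0.13], [0.001, -0.001, 0], -1], [[-0.001, 0.001, 0.13], [0.001, -0.001, 0], -1]]}}

```text
t: 15.03
ee_pos: [490.1, 312.1, 102.9]
orientation: [-2.34, -2.096, 0.006]
ft_force: [-0.6, 0.4, -1.6]
width: 22.1
grasp_force: 29.7
```

```bash
python3 - <<'E'
from h import *
from workcell import get_obs
go([491.8,312.6,69.6],Rk); o=get_obs(); print(o["ft_force"],o["moment"])
E
```

```text
delta [0.0025, 0.0058, 0.1111] [-0.0018, 0.0016, 0.0013]
[-0.58188969  0.43603623 -1.57152899] [-0.03200795 -0.11738564 -0.00789907]
```

Request:
{"fn": "step_arm", "kwargs": {"deltas": [[[0.002, 0.004, 0.03], [0, 0, 0], -1], [[0.002, 0.005, 0.055], [0, 0, 0], -1], [[0.002, 0.005, 0.075], [0, 0, 0], -1], [[0.002, 0.005, 0.09], [0, 0, 0], -1], [[0.002, 0.005, 0.1], [0, 0, 0], -1], [[0.002, 0.005, 0.105], [0, 0, 0], -1], [[0.002, 0.005, 0.11], [0, 0, 0], -1], [[0.002, 0.005, 0.11], [0, 0, 0], -1]]}}

```text
t: 15.7
ee_pos: [492.0, 312.7, 70.7]
orientation: [-2.34, -2.096, 0.004]
ft_force: [-0.3, -0.2, -1.2]
width: 22.0
grasp_force: 29.7
```

```bash
python3 - <<'E'
from h import *
from workcell import get_obs
go([491.8,312.6,69.6],Rk); o=get_obs(); print(o["ft_force"],o["moment"])
E
```

```text
delta [-0.0004, -0.0005, 0.0038] [-0.0011, 0.0011, 0.0012]
[-0.29366425 -0.19914659 -1.24984179] [-0.08124762 -0.04407511 -0.02081154]
```

Request:
{"fn": "step_arm", "kwargs": {"deltas": [[[0, 0, 0.003], [-0.001, 0.001, 0.001], -1], [[0, 0, 0.006], [-0.001, 0.001, 0.001], -1], [[0, 0, 0.006], [-0.001, 0.001, 0.001], -1], [[0, 0, 0.006], [-0.001, 0.001, 0.001], -1]]}}

```text
t: 16.03
ee_pos: [492.2, 312.9, 69.4]
orientation: [2.342, 2.094, 0.001]
ft_force: [0.5, 0.0, 1.2]
width: 21.9
grasp_force: 29.7
```

Request:
{"fn": "step_arm", "kwargs": {"deltas": [[[0, 0, 0.004], [0, 0, 0], -1], [[0, 0, 0.006], [0, 0, 0], -1], [[0, 0, 0.006], [0, 0, 0], -1]]}}

```text
t: 16.28
ee_pos: [492.2, 312.9, 69.3]
orientation: [2.342, 2.094, 0.001]
ft_force: [-4.3, -3.8, 19.0]
width: 21.9
grasp_force: 29.8
```

Firm contact (19 N) at the original height: the shoulder is on the block. I'll release, opening fully, then retreat upward.

Request:
{"fn": "step_arm", "kwargs": {"deltas": [[[0, 0, -0.004], [0, 0, 0], -1], [[0, 0, -0.004], [0, 0, 0], 1], [[0, 0, -0.004], [0, 0, 0], 1], [[0, 0, -0.004], [0, 0, 0], 1], [[0, 0, -0.004], [0, 0, 0], 1], [[0, 0, -0.004], [0, 0, 0], 1], [[0, 0, -0.004], [0, 0, 0], 1], [[0, 0, -0.004], [0, 0, 0], 1], [[0, 0, -0.004], [0, 0, 0], 1], [[0, 0, -0.004], [0, 0, 0], 1], [[0, 0, -0.1], [0, 0, 0], 1], [[0, 0, -0.25], [0, 0, 0], 1], [[0, 0, -0.38], [0, 0, 0], 1], [[0, 0, -0.5], [0, 0, 0], 1], [[0, 0, -0.6], [0, 0, 0], 1], [[-0.3, 0, -0.65], [0, 0, 0], 1], [[-0.6, 0, -0.65], [0, 0, 0], 1], [[-0.8, 0, -0.65], [0, 0, 0], 1], [[-0.8, 0, -0.65], [0, 0, 0], 1], [[-0.8, 0, -0.65], [0, 0, 0], 1]]}}

```text
t: 17.95
ee_pos: [468.2, 104.8, 261.5]
orientation: [2.341, 2.095, 0.001]
ft_force: [0.7, -0.2, 0.5]
width: 88.1
grasp_force: 0.0
```

```bash
python3 - <<'E'
from h import *
pic("b2",("side",235,200,80),("top",100,130,150))
a=dict(np.load("side0.npz"));b=dict(np.load("side_last.npz"))
print("key side px before/after",[[cv2.boundingRect(c) for c in blobs(d,(105,80,30),(130,255,255),(260,225,290,275))] for d in(a,b)])
E
```

```text
key side px before/after [[(270, 238, 9, 9)], [(271, 238, 8, 9)]]
```

View pics/b2.png

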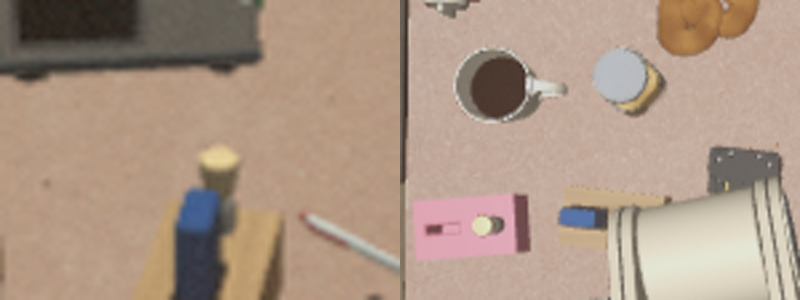

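The key stands upright and fully down (side crop (200,240), the same pixels as at the start). The mug and jar are undisturbed, and the gripper is clear.

```bash
python3 -c "
from workcell import *; print(close_job())"
```

```text
the job is handed in; nothing more can be done
None
```

The guard lock is turned clockwise to its hard stop, and the key is back upright and fully down in its pocket. The job was handed in at about 18 s; the interface gave no verdict. The jar and mug looked untouched in the last pictures; I did not re-check the two rolls, but the arm never went near them.

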